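Aim the inspection lamp at the melon sample

ROBOT

A 6-joint arm with a two-finger parallel gripper is mounted at the origin on the work surface. World frame = base frame: x ahead of the robot, y to its left, z up, the work surface at z = 0. Lengths are in mm, angles in degrees, forces in N, time in s.
With the tool pointing down it reaches from about 300 to 850 mm from the base axis. Payload 4.2 kg.
Tool frame: the origin (TCP) lies between the finger pads, 19 mm behind the fingertips; this is the grasp point; z points along the fingers, y is the line along which they close (so a half turn about z gives the same grasp; the last joint's range is limited). The gripper opens to 91 mm and grips with 3 to 60 N. Pads are 32 mm wide; open, the fingers measure 118 mm over their backs; the gripper's body (76 mm by 178 mm) begins 60 mm behind the grasp point.
Start: joints at [-75.229, 18.312, 89.639, -0, 72.044, -1.146], TCP at [157.691, -552.969, 232.776] pointing down, gripper open.
Joint ranges: [-177.97, 177.97], [-48.28, 115.42], [12.27, 149.76], [-77.06, 257.06], [2.81, 150.46], [-146.56, 146.56]. Speed limits (degrees/s): [147.25, 147.25, 180, 180, 180, 180].

INTERFACE

Orientations are given as [roll, pitch, yaw] about the fixed x, y, z axes, in that order (R = Rz(yaw) Ry(pitch) Rx(roll)).
In Python, from workcell import * gives the robot as it stands. The module is installed in compiled form; this text tells all that it offers.
- The arm moves only by the shell command python3 -m crank 'ROWS' [FORCE]. ROWS is JSON, a list of rows, each an object of numbers: "grip": the finger opening in m, from 0 to 0.0912; "x", "y", "z": the shift along the tool's x, y, z in m; "yaw": the turn about the tool's z in rad. In form: [{"grip": .., "x": .., "y": .., "z": .., "yaw": ..}, ...]. A call has exactly 5 rows; each row is the pose to reach, as a shift and turn from the pose commanded when the call began, along the tool's axes at that moment; what a row does not reach only later rows make up. A row lasts 1/12 s, in which the tool goes at most 41.7 mm and 7.16 degrees, less where a joint would pass 70% of its speed; a pose out of reach is approached as far as the arm can. A call with a gripper value outside its range is refused whole. The fingers move at their own pace and stop on an object; FORCE is the grip in N (left out, the last holds). Time passes only in rows, so rows that repeat a pose let the fingers close, or fill a call up. It gives the time, the measured TCP pose, the force, the opening and the grip force at its end, in the units of the state.
- state(): the state, without advancing time (a new reading comes with each control period).
- grab_frame(name): name is "scene" or "side" or "wrist"; returns the picture (480x640x3 uint8, red, green, blue); there is no depth.
- camera_model(name): a dict with "intrinsics" (3x3 intrinsics, pixels), "distortion" ([k1, k2, p1, p2, k3] as OpenCV has them; the pictures are not rectified), "R" (3x3) and "t" (3): a world point X has camera coordinates R X + t. Camera axes: x right, y down, z forward; pixel columns grow to the right and rows downward; lengths in mm; the calibration is good to about 2 mm. A picture is of the moment at which its call begins: read the wrist's pose just before it. camera_model takes no time and is no camera call; for the wrist camera it gives the pose at the moment of the call.
- job_done(): hands the job in; it is judged then, once.
The state is a dict: "time_s": time; "qpos": joint angles; "qvel": joint speeds; "effort": joint torques, N m; "ee_pos": TCP position; "ee_rot": TCP orientation; "force": force on the tool from outside, world axes, zero at the start; "torque": the same for the moment, N m; "gripper_width": finger opening in mm; "gripper_force": force on a finger pad.
Only numpy, scipy, OpenCV 4.12 (cv2) and the standard library are available. Lean on these libraries where they do the work, as an engineer would, in place of code of your own. Each camera call takes 0.05 s, during which the arm holds its last target. There are 200 camera calls.

TASK

Swivel and tilt the bench inspection lamp by its orange grip plate so that its beam points at the centre of the red melon slice in its white dish, not at the pale green squash slice, and let go so that it stays there. Leave both dishes and everything else on the bench where they stand.

Things in the scene. Friction and masses are not known exactly. Their poses are not given: they have to be found in the camera images.
- lamp: grey foot and post of the lamp, fixed to the table at a place and yaw that vary; foot 110 mm diameter and 22 mm high, post 28 mm diameter up to 112 mm. Origin at the centre of its underside, on the vertical swivel axis; x points away from the robot at yaw 0. The pivot of the head is straight above it at 187 mm.
- lamp_swivel (a joint): swivel (rad, -1.3 to 1.3) of the aluminium U-shaped yoke about the vertical axis of the post; at 0 the head tips its beam along the lamp's +x, positive turns it to the left (+y, counterclockwise from above). Stiff (0.12 N m): stays where it is left.
- lamp_tilt (a joint): tilt (rad, 0 to 1.15) of the head in the yoke about the horizontal axis through lamp_pivot; at 0 the beam points straight down, growing values lift the beam forward, so this is the angle between beam and downward vertical. Stiff (0.28 N m): stays where it is left.
- lamp_pivot (a point): point on the head where swivel and tilt axes cross. Axes are the head's own: -z is the beam, +z points back along the grip plate, y is along the tilt axis, x is the normal of the grip plate.
- lamp_lens (a point): centre of the round lens, 32 mm ahead of the pivot along the beam; same axes as the head. White lamp body 90 mm diameter, from 32 mm ahead of the pivot to 36 mm behind it.
- lamp_grip (a point): grip point in the orange grip plate behind the lamp, 112 mm behind the pivot along +z; same axes as the head. The plate is 10 mm thick (along x), 80 mm wide (along y) and reaches from 36 to 135 mm behind the pivot; pinch it across its thickness, with the tool pointing along the beam.
- melon_dish_top (a point): centre of the top of the red melon slice (48 mm diameter, green rind, three black seeds) in a round white dish of 84 mm diameter and 14 mm height; the point is 18 mm above the table. The dish is loose.
- squash_dish_top (a point): the same point of the pale green squash slice in an equal dish, on the other side of the lamp. Loose; leave alone.
- vial: small brown glass vial, white cap, 30 mm diameter, 62 mm tall, beside the lamp's base; origin at the centre of its underside. Leave alone.
- jar: brown jar with yellow lid, 80 mm diameter, 85 mm tall; origin at the centre of its underside. Leave alone.
- tub: white tub with red lid, 100 mm diameter, 70 mm tall; origin at the centre of its underside. Leave alone.
- flask: brown glass bottle, black cap, 60 mm diameter, 130 mm tall; origin at the centre of its underside. Leave alone.
- beaker: open glass beaker, 72 mm diameter, 90 mm tall; origin at the centre of its underside. Leave alone.
- spoon: steel spoon with a wooden handle lying flat on the table between robot and lamp. Leave alone.

How it is judged (in metres and radians):
At the end, for the whole second after the job is handed in: The beam axis (line through pivot and lens centre) passes within 15 mm of the centre of the red melon slice's top, in each of the lens's two cross directions; both joints at rest; both dishes within 15 mm, and vial, jar, tub, flask, beaker and spoon within 30 mm, of where they started (x of melon_dish_top in the frame of lamp_lens between -0.015 and 0.015 m and y of melon_dish_top in the frame of lamp_lens between -0.015 and 0.015 m and velocity of joint lamp_swivel between -0.05 and 0.05 rad/s and velocity of joint lamp_tilt between -0.05 and 0.05 rad/s and distance of each of melon_dish_top, squash_dish_top from where it was at the start of the episode below 0.015 m and distance of each of vial, jar, tub, flask, beaker, spoon from where it was at the start of the episode below 0.03 m); the robot touches nothing.
It fails at once if a sample dish is moved by more than 15 mm (distance of any of melon_dish_top, squash_dish_top from where it was at the start of the episode above 0.015 m).
It fails at once if the vial, jar, tub, flask, beaker or spoon is moved by more than 30 mm (distance of any of vial, jar, tub, flask, beaker, spoon from where it was at the start of the episode above 0.03 m).
It also fails if it takes over 32 s, if anything falls off the work surface, if the arm or the gripper's body presses on something with over 40 N, if the wrist force passes 120 N, or if a joint passes its speed limit or range.

## Working session

There is one attempt and no reset: what is moved stays moved. The work goes in short steps, Python scripts to look and compute and a shell command to move; the robot and the scene stay as the last step left them, time stands still between calls to the robot, and variables do not carry over. Pictures are saved under pics/ and viewed, at most 10 in all, crops included, and the job is handed in when it is done.

```bash
mkdir -p pics; python3 - <<'E'
from workcell import *
import cv2,numpy as np
print(state())
for n in("scene","side"):
    f=grab_frame(n); cv2.imwrite(f"pics/{n}0.png",f[:,:,::-1]); c=camera_model(n); print(n,c)
E
```

```text
{'time_s': 0.0, 'qpos': array([-7.52318901e+01,  1.83506297e+01,  8.97055150e+01, -9.31571769e-04,
        7.20420706e+01, -1.14520901e+00]), 'qvel': array([ 0.07742557,  0.08159537,  0.01128761,  0.06493354,  0.01207896,
       -0.06055188]), 'effort': array([ 2.46539734e-03, -4.12453473e+01, -2.31972456e+01,  7.31600309e-02,
        4.57577000e-02, -1.44909723e-04]), 'ee_pos': array([ 157.54127113, -552.521242  ,  231.93641308]), 'ee_rot': array([-1.79901787e+02, -1.07744448e-03,  1.59136059e+01]), 'force': array([ 0.26218173, -0.82319089,  0.44212212]), 'torque': array([-0.07784732,  0.0398753 , -0.02128063]), 'gripper_force': 0.0, 'gripper_width': 91.32236398729115}
scene {'intrinsics': array([[468.42175878,   0.        , 322.52687068],
       [  0.        , 468.42175878, 239.79978177],
       [  0.        ,   0.        ,   1.        ]]), 'distortion': array([-0.00736868,  0.        ,  0.        ,  0.        ,  0.        ]), 'R': array([[ 0.06521543,  0.99779298, -0.01249478],
       [ 0.81512125, -0.06049053, -0.57612346],
       [-0.57560776,  0.02738738, -0.81726718]]), 't': array([ -24.25504391, -343.36709083, 1757.26805252])}
side {'intrinsics': array([[606.33855273,   0.        , 324.09514643],
       [  0.        , 606.33855273, 244.48729689],
       [  0.        ,   0.        ,   1.        ]]), 'distortion': array([-0.11615277,  0.        ,  0.        ,  0.        ,  0.        ]), 'R': array([[-0.89533954, -0.44486715, -0.02145522],
       [-0.29850722,  0.63513299, -0.71239   ],
       [ 0.33054583, -0.6314264 , -0.70145574]]), 't': array([ 509.42818832,  292.52727562, 1287.2450034 ])}
```

View pics/scene0.png

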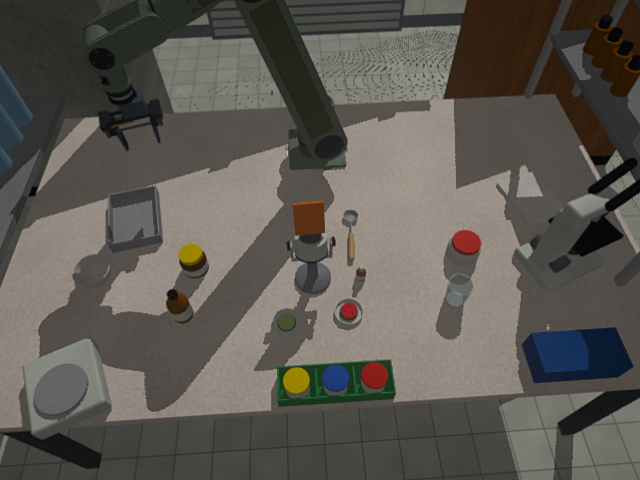

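View pics/side0.png

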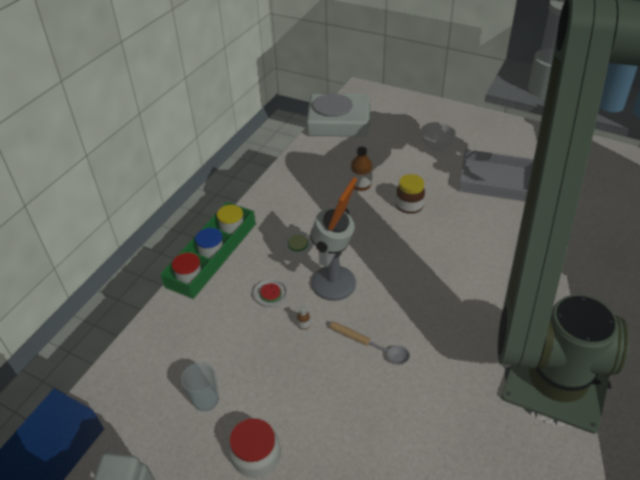

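The scene view shows the melon at (348,312), the squash at (287,322), the orange plate at (309,218) and the foot at (313,278). The side view shows the melon at (270,292), the plate at (342,203) and the foot at (333,281). Next I'll zoom in and measure.

```bash
cat > h.py <<'E'
import numpy as np,cv2
from workcell import *
def ray(n,uv,c=None):
    c=c or camera_model(n)
    p=cv2.undistortPoints(np.array([[uv]],float),c["intrinsics"],c["distortion"])[0,0]
    d=c["R"].T@np.array([p[0],p[1],1]); o=-c["R"].T@c["t"]
    return o,d/np.linalg.norm(d)
def plane(n,uv,z,c=None):
    o,d=ray(n,uv,c); return o+d*(z-o[2])/d[2]
def tri(rs):
    A=sum(np.eye(3)-np.outer(d,d) for o,d in rs); b=sum((np.eye(3)-np.outer(d,d))@o for o,d in rs)
    X=np.linalg.solve(A,b); return X,[np.linalg.norm(np.cross(X-o,d)) for o,d in rs]
def proj(n,X,c=None):
    c=c or camera_model(n)
    return cv2.projectPoints(np.array([X],float),cv2.Rodrigues(c["R"])[0],c["t"],c["intrinsics"],c["distortion"])[0][0,0]
def mask(f,lo,hi,box):
    h=cv2.cvtColor(f,cv2.COLOR_RGB2HSV); m=cv2.inRange(h,np.array(lo),np.array(hi))
    k=np.zeros_like(m);x0,y0,x1,y1=box;k[y0:y1,x0:x1]=255
    return m&k
E
python3 - <<'E'
from h import *
B={"scene":dict(mel=(330,295,368,330),org=(280,195,340,250),foot=(285,255,340,300)),"side":dict(mel=(250,275,290,310),org=(320,170,365,235))}
R={}
for n in B:
    f=cv2.imread(f"pics/{n}0.png")[:,:,::-1].copy()
    h=cv2.cvtColor(f,cv2.COLOR_RGB2HSV)
    m=mask(f,(0,120,60),(8,255,255),B[n]["mel"])|mask(f,(172,120,60),(180,255,255),B[n]["mel"])
    ys,xs=np.nonzero(m); uv=((xs.min()+xs.max())/2,(ys.min()+ys.max())/2)
    print(n,"mel",uv,(xs.mean(),ys.mean()),xs.min(),xs.max(),ys.min(),ys.max(),plane(n,uv,18))
    R[n]=ray(n,uv)
    m=mask(f,(3,150,60),(16,255,255),B[n]["org"])
    cs=max(cv2.findContours(m,0,1)[0],key=cv2.contourArea)
    print("org",cv2.contourArea(cs),cv2.approxPolyDP(cv2.convexHull(cs),2,True)[:,0].tolist())
print(tri(list(R.values())))
a=cv2.imread("pics/scene0.png")[190:300,270:370];b=cv2.imread("pics/side0.png")[165:305,285:385]
a=cv2.resize(a,None,fx=4,fy=4,interpolation=2);b=cv2.resize(b,None,fx=4,fy=4,interpolation=2)
o=np.zeros((560,800,3),np.uint8);o[:440,:400]=a;o[:,400:]=b;cv2.imwrite("pics/crop0.png",o)
E
```

```text
scene mel (np.float64(348.5), np.float64(310.5)) (np.float64(348.4238095238095), np.float64(310.3857142857143)) 341 356 303 318 [687.70399583  54.52098592  18.        ]
org 908.5 [[323, 201], [324, 231], [296, 234], [293, 203]]
side mel (np.float64(270.0), np.float64(291.5)) (np.float64(269.9585062240664), np.float64(291.28215767634856)) 261 279 284 299 [684.61480627  60.25113081  18.        ]
org 318.5 [[355, 178], [354, 188], [345, 208], [330, 229], [329, 225], [340, 198]]
(array([686.34789971,  55.81808136,  13.45044645]), [np.float64(1.2494129419307651), np.float64(1.2494129419305442)])
```

View pics/crop0.png

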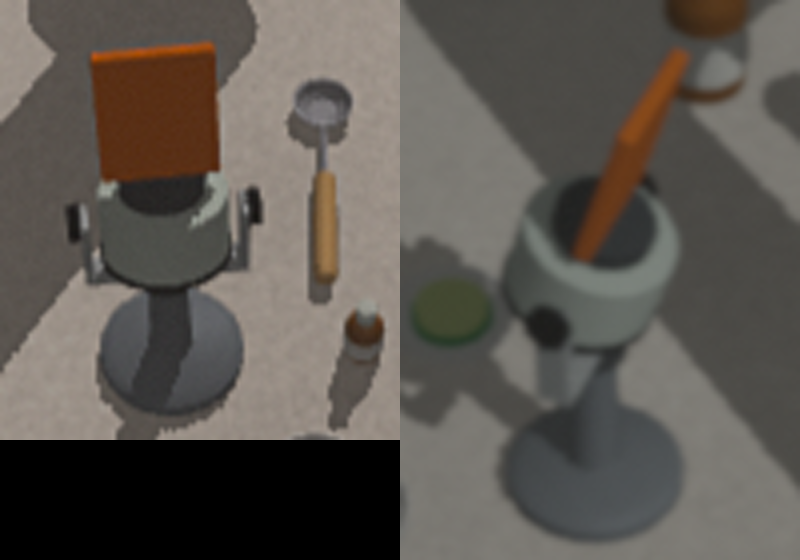

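The crop shows the tilt knobs in the scene view at about (288.5,245.5) and (333.8,241.3), and the foot centre at about (313,277). In the side view the foot is at (333.5,281.5), and the plate's top corners are near (341,198) and far (356,178).

```bash
python3 - <<'E'
from h import *
np.set_printoptions(precision=1,suppress=True)
S=lambda u,v:(u/4+270-.4,v/4+190-.4)
D=lambda u,v:((u-400)/4+285-.4,v/4+165-.4)
P=plane("scene",((288.5+333.75)/2-.4,243),187);print("pivot",P, "knobs",plane("scene",S(74,222),187),plane("scene",S(255,205),187))
print("foot",plane("scene",S(171.5,347),18),plane("side",D(594,468),18))
tl,e1=tri([ray("scene",S(92,53)),ray("side",D(685,52))]);tr,e2=tri([ray("scene",S(213,45)),ray("side",D(625,132))])
print(tl,e1,tr,e2,np.linalg.norm(tr-tl))
m=(tl+tr)/2; d=m-P; print("len",np.linalg.norm(d),d,"az",np.degrees(np.arctan2(-d[1],-d[0])),"tilt",np.degrees(np.arctan2(np.hypot(*d[:2]),d[2])))
w=tl-tr; print("plate az from width (normal)",np.degrees(np.arctan2(tr[1]-tl[1],tr[0]-tl[0]))-90)
E
```

```text
pivot [561.  -42.3 187. ] knobs [ 563.4 -104.3  187. ] [558.4  19.9 187. ]
foot [566.3 -42.9  18. ] [560.8 -34.   18. ]
[525.6 -81.7 318.3] [np.float64(0.9347971412760828), np.float64(0.9347971412759281)] [525.6  -5.2 320.4] [np.float64(0.010348080361364333), np.float64(0.010348080361510085)] 76.54955075228438
len 137.01272711290443 [-35.4  -1.1 132.4] az 1.8288769181966453 tilt 14.982639762194415
plate az from width (normal) -0.01904943845700302
```

```bash
cat > to.py <<'E'
import sys;from h import *
x,y,z,psi=map(float,sys.argv[1:5]);s=state();p=s["ee_pos"];r=s["ee_rot"];a=np.radians(r[2])
d=np.array([x,y,z])-p
X=np.array([np.cos(a),np.sin(a)]);Y=np.array([np.sin(a),-np.cos(a)])
print("t",round(s["time_s"],2),"at",p.round(1),r.round(1),"shift x %.4f y %.4f z %.4f yaw %.3f"%(d[:2]@X/1e3,d[:2]@Y/1e3,-d[2]/1e3,-np.radians((psi-r[2]+180)%360-180)),"len %.0f"%np.linalg.norm(d))
E
python3 to.py 545 -40 430 91
```

```text
t 0.1 at [ 157.6 -552.6  232. ] [-179.9   -0.    15.9] shift x 0.5131 y -0.3867 z -0.1980 yaw -1.310 len 672
```

```bash
python3 -m crank '[{"grip":0.091,"x":0,"y":0,"z":-0.04,"yaw":0},{"grip":0.091,"x":0.02,"y":-0.015,"z":-0.08,"yaw":-0.12},{"grip":0.091,"x":0.04,"y":-0.03,"z":-0.12,"yaw":-0.24},{"grip":0.091,"x":0.065,"y":-0.05,"z":-0.145,"yaw":-0.36},{"grip":0.091,"x":0.095,"y":-0.07,"z":-0.165,"yaw":-0.48}]'; python3 to.py 545 -40 430 91
```

```text
time_s: 0.52
ee_pos: [225.1, -465.1, 395.4]
ee_rot: [179.9, 0.1, 43.6]
force: [1.0, 0.1, 0.2]
gripper_width: 91.2
gripper_force: 0.0
t 0.52 at [ 225.1 -465.1  395.4] [1.799e+02 1.000e-01 4.360e+01] shift x 0.5249 y -0.0869 z -0.0346 yaw -0.827 len 533
```

```bash
python3 -m crank '[{"grip":0.091,"x":0.04,"y":-0.006,"z":-0.01,"yaw":-0.12},{"grip":0.091,"x":0.08,"y":-0.012,"z":-0.02,"yaw":-0.24},{"grip":0.091,"x":0.12,"y":-0.018,"z":-0.03,"yaw":-0.36},{"grip":0.091,"x":0.16,"y":-0.025,"z":-0.034,"yaw":-0.48},{"grip":0.091,"x":0.2,"y":-0.032,"z":-0.034,"yaw":-0.6}]'; python3 to.py 545 -40 430 91
```

```text
time_s: 0.93
ee_pos: [349.2, -303.1, 428.1]
ee_rot: [179.9, 0.1, 78.1]
force: [0.3, -0.3, 0.4]
gripper_width: 90.7
gripper_force: 0.0
t 0.93 at [ 349.2 -303.1  428.1] [1.799e+02 1.000e-01 7.810e+01] shift x 0.2978 y 0.1374 z -0.0019 yaw -0.225 len 328
```

```bash
python3 -m crank '[{"grip":0.091,"x":0.037,"y":0.017,"z":0,"yaw":-0.08},{"grip":0.091,"x":0.074,"y":0.034,"z":0,"yaw":-0.16},{"grip":0.091,"x":0.111,"y":0.051,"z":0,"yaw":-0.225},{"grip":0.091,"x":0.148,"y":0.068,"z":0,"yaw":-0.225},{"grip":0.091,"x":0.185,"y":0.085,"z":0,"yaw":-0.225}]'; python3 to.py 545 -40 430 91
```

```text
time_s: 1.35
ee_pos: [471.2, -139.9, 426.9]
ee_rot: [-180.0, 0.0, 90.7]
force: [0.3, -1.3, -0.2]
gripper_width: 90.8
gripper_force: 0.0
t 1.35 at [ 471.2 -139.9  426.9] [-180.     0.    90.7] shift x 0.0989 y 0.0750 z -0.0031 yaw -0.005 len 124
```

```bash
python3 -m crank '[{"grip":0.091,"x":0.037,"y":0.017,"z":0,"yaw":0},{"grip":0.091,"x":0.074,"y":0.034,"z":0,"yaw":0},{"grip":0.091,"x":0.11,"y":0.051,"z":0,"yaw":0},{"grip":0.091,"x":0.11,"y":0.051,"z":0,"yaw":0},{"grip":0.091,"x":0.11,"y":0.051,"z":0,"yaw":0}]'; python3 to.py 545 -40 430 91; python3 - <<'E'
from h import *
c=camera_model("wrist");f=grab_frame("wrist");cv2.imwrite("pics/w1.png",f[:,:,::-1]);np.save("w1c.npy",c,allow_pickle=True)
print(c["R"],c["t"],-c["R"].T@c["t"]); print(proj("wrist",[562,-40,187],c),proj("wrist",[562,-40,0],c),proj("wrist",[686.5,57,18],c))
E
```

```text
time_s: 1.77
ee_pos: [520.6, -29.5, 426.2]
ee_rot: [-179.9, 0.0, 90.9]
force: [0.1, -0.8, -0.1]
gripper_width: 91.3
gripper_force: 0.0
t 1.77 at [520.6 -29.5 426.2] [-179.9    0.    90.9] shift x -0.0109 y 0.0242 z -0.0038 yaw -0.001 len 27
[[ 9.99871452e-01  1.60141885e-02 -7.91325203e-04]
 [ 1.56357647e-02 -9.62938342e-01  2.69268030e-01]
 [ 3.55011162e-03 -2.69245789e-01 -9.63064952e-01]] [-518.75652247 -118.42917425  569.08432881] [518.52125492  47.49103133 579.54385714]
[362.48704733 225.83558799] [348.63357017 195.67804149] [450.99650413 122.90170175]
```

View pics/w1.png

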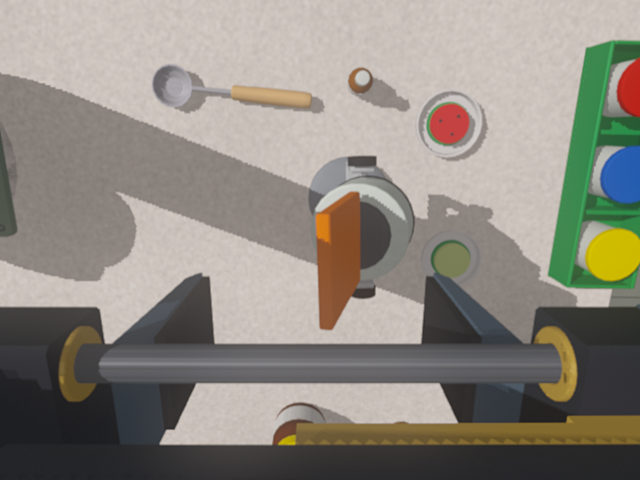

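The wrist view shows the knobs at (362,161) and (364,292), with their midpoint matching the predicted pivot. The melon is at about (448,123), the vial at (360,80), and the plate tilts toward the robot. Next I'll refine both positions.

```bash
python3 - <<'E'
from h import *
c=np.load("w1c.npy",allow_pickle=True).item();f=cv2.imread("pics/w1.png")[:,:,::-1].copy()
b=(415,90,485,160)
m=mask(f,(0,120,60),(8,255,255),b)|mask(f,(172,120,60),(180,255,255),b)
ys,xs=np.nonzero(m);print(xs.min(),xs.max(),ys.min(),ys.max())
(u,v),(w,h),_=cv2.fitEllipse(cv2.convexHull(max(cv2.findContours(m,0,1)[0],key=cv2.contourArea)))
M=plane("wrist",(u,v),18,c);print("melon",u,v,w,h,M)
P=plane("wrist",(363,226.5),187,c);print("pivot",P)
for u in((362,161),(364,292)):print(plane("wrist",u,187,c))
for P in(P,np.array([561.,-42,187])):
  d=np.array([*M[:2],18])-P;print(P,"az",np.degrees(np.arctan2(d[1],d[0])),"tilt",np.degrees(np.arctan2(np.hypot(*d[:2]),-d[2])))
E
python3 to.py 545 -40 315 91
```

```text
430 468 104 143
melon 449.121826171875 123.27836608886719 37.609954833984375 40.333126068115234 [684.17828853  56.503764    18.        ]
pivot [562.51050466 -40.63108614 187.        ]
[558.91062665  19.8303468  187.        ]
[ 566.43920334 -106.40819695  187.        ]
[562.51050466 -40.63108614 187.        ] az 38.60251212318016 tilt 42.651915674731605
[561. -42. 187.] az 38.64878295287585 tilt 43.02281309454512
t 1.82 at [520.2 -30.8 426.5] [-179.9    0.    90.8] shift x -0.0095 y 0.0247 z 0.1115 yaw -0.004 len 115
```

```bash
python3 -m crank '[{"grip":0.091,"x":-0.01,"y":0.036,"z":0.01,"yaw":-0.025},{"grip":0.091,"x":-0.01,"y":0.036,"z":0.04,"yaw":-0.025},{"grip":0.091,"x":-0.01,"y":0.036,"z":0.075,"yaw":-0.025},{"grip":0.091,"x":-0.01,"y":0.036,"z":0.105,"yaw":-0.025},{"grip":0.091,"x":-0.01,"y":0.036,"z":0.126,"yaw":-0.025}]'; python3 to.py 562.5 -40.6 300 92.5
```

```text
time_s: 2.23
ee_pos: [554.5, -42.7, 298.1]
ee_rot: [-179.8, 0.0, 92.0]
force: [-0.4, -0.5, -0.5]
gripper_width: 91.1
gripper_force: 0.0
t 2.23 at [554.5 -42.7 298.1] [-179.8    0.    92. ] shift x 0.0018 y 0.0080 z -0.0019 yaw -0.009 len 8
```

Now I close gently, moving the plate upright over the axis.

```bash
python3 -m crank '[{"grip":0.07,"x":0.002,"y":0.004,"z":0,"yaw":-0.01},{"grip":0.055,"x":0.002,"y":0.007,"z":0,"yaw":-0.01},{"grip":0.04,"x":0.002,"y":0.007,"z":0,"yaw":-0.01},{"grip":0.03,"x":0.002,"y":0.007,"z":0,"yaw":-0.01},{"grip":0.02,"x":0.002,"y":0.007,"z":0,"yaw":-0.01}]' 12;  python3 -m crank '[{"grip":0.016,"x":0,"y":0,"z":0,"yaw":0},{"grip":0.012,"x":0,"y":0,"z":0,"yaw":0},{"grip":0.008,"x":0,"y":0,"z":0,"yaw":0},{"grip":0.006,"x":0,"y":0,"z":0,"yaw":0},{"grip":0.006,"x":0,"y":0,"z":0,"yaw":0}]' 12; python3 to.py 562.5 -40.6 300 128.6
```

```text
time_s: 2.65
ee_pos: [563.5, -39.2, 303.2]
ee_rot: [179.9, 0.1, 92.7]
force: [-3.5, 0.2, 1.7]
gripper_width: 60.6
gripper_force: 1.3
time_s: 3.07
ee_pos: [563.3, -38.3, 301.3]
ee_rot: [180.0, -0.0, 92.7]
force: [-2.4, -0.9, 0.9]
gripper_width: 27.6
gripper_force: 1.2
t 3.07 at [563.3 -38.3 301.3] [180.   -0.   92.7] shift x -0.0023 y -0.0009 z 0.0013 yaw -0.627 len 3
```

```bash
python3 -m crank '[{"grip":0.006,"x":-0.002,"y":0,"z":0,"yaw":0},{"grip":0.006,"x":-0.002,"y":0,"z":0,"yaw":0},{"grip":0.006,"x":-0.002,"y":0,"z":0,"yaw":0},{"grip":0.006,"x":-0.002,"y":0,"z":0,"yaw":0},{"grip":0.006,"x":-0.002,"y":0,"z":0,"yaw":0}]' 12; python3 to.py 562.5 -40.6 300 128.6
```

```text
time_s: 3.48
ee_pos: [562.3, -40.4, 300.9]
ee_rot: [-179.8, -0.0, 92.7]
force: [-6.8, 1.0, 1.7]
gripper_width: 9.7
gripper_force: 12.0
t 3.48 at [562.3 -40.4 300.9] [-179.8   -0.    92.7] shift x -0.0002 y 0.0002 z 0.0009 yaw -0.627 len 1
```

```bash
python3 -m crank '[{"grip":0.006,"x":0,"y":0,"z":0,"yaw":-0.1},{"grip":0.006,"x":0,"y":0,"z":0,"yaw":-0.2},{"grip":0.006,"x":0,"y":0,"z":0,"yaw":-0.3},{"grip":0.006,"x":0,"y":0,"z":0,"yaw":-0.4},{"grip":0.006,"x":0,"y":0,"z":0,"yaw":-0.5}]' 20;  python3 -m crank '[{"grip":0.006,"x":0,"y":0,"z":0,"yaw":-0.08},{"grip":0.006,"x":0,"y":0,"z":0,"yaw":-0.13},{"grip":0.006,"x":0,"y":0,"z":0,"yaw":-0.13},{"grip":0.006,"x":0,"y":0,"z":0,"yaw":-0.13},{"grip":0.006,"x":0,"y":0,"z":0,"yaw":-0.13}]' 20; python3 to.py 562.5 -40.6 300 128.6
```

```text
time_s: 3.9
ee_pos: [561.5, -40.6, 300.9]
ee_rot: [-179.8, -0.1, 121.6]
force: [-8.0, -1.0, 2.6]
gripper_width: 9.7
gripper_force: 20.0
time_s: 4.32
ee_pos: [561.3, -40.7, 300.9]
ee_rot: [-179.8, -0.2, 128.8]
force: [-8.3, -0.7, 3.0]
gripper_width: 10.0
gripper_force: 20.0
t 4.32 at [561.3 -40.7 300.9] [-179.8   -0.2  128.8] shift x -0.0006 y 0.0010 z 0.0009 yaw 0.003 len 2
```

```bash
python3 -m crank '[{"grip":0.03,"x":0,"y":0,"z":0,"yaw":0},{"grip":0.06,"x":0,"y":0,"z":0,"yaw":0},{"grip":0.09,"x":0,"y":0,"z":0,"yaw":0},{"grip":0.09,"x":0,"y":0,"z":0,"yaw":0},{"grip":0.09,"x":0,"y":0,"z":0,"yaw":0}]';  python3 -m crank '[{"grip":0.09,"x":0,"y":0,"z":0,"yaw":0},{"grip":0.09,"x":0,"y":0,"z":0,"yaw":0},{"grip":0.09,"x":0,"y":0,"z":0,"yaw":0},{"grip":0.09,"x":0,"y":0,"z":0,"yaw":0},{"grip":0.09,"x":0,"y":0,"z":0,"yaw":0}]'; python3 to.py 562.5 -40.6 300 128.6
```

```text
time_s: 4.73
ee_pos: [563.8, -40.5, 301.1]
ee_rot: [180.0, 0.0, 128.8]
force: [-0.4, 0.5, 0.2]
gripper_width: 40.3
gripper_force: 0.0
time_s: 5.15
ee_pos: [563.4, -40.5, 301.2]
ee_rot: [180.0, 0.0, 128.8]
force: [0.8, 1.0, 0.0]
gripper_width: 73.6
gripper_force: 0.0
t 5.15 at [563.4 -40.5 301.2] [180.    0.  128.8] shift x 0.0005 y -0.0007 z 0.0012 yaw 0.003 len 1
```

```bash
python3 -m crank '[{"grip":0.0912,"x":0,"y":-0.01,"z":0,"yaw":0},{"grip":0.0912,"x":0,"y":-0.02,"z":0,"yaw":0},{"grip":0.0912,"x":0,"y":-0.03,"z":0,"yaw":0},{"grip":0.0912,"x":0,"y":-0.04,"z":0,"yaw":0},{"grip":0.0912,"x":0,"y":-0.05,"z":0,"yaw":0}]';  python3 -m crank '[{"grip":0.0912,"x":0,"y":-0.012,"z":0.001,"yaw":0},{"grip":0.0912,"x":0,"y":-0.024,"z":0.003,"yaw":0},{"grip":0.0912,"x":0,"y":-0.036,"z":0.005,"yaw":0},{"grip":0.0912,"x":0,"y":-0.048,"z":0.007,"yaw":0},{"grip":0.0912,"x":0,"y":-0.06,"z":0.008,"yaw":0}]'; python3 to.py 562.5 -40.6 300 128.6;python3 - <<'E'
from h import *
c=camera_model("wrist");f=grab_frame("wrist");cv2.imwrite("pics/w2.png",f[:,:,::-1]);np.save("w2c.npy",c,allow_pickle=True)
for n in("scene","side"): cv2.imwrite(f"pics/{n}2.png",grab_frame(n)[:,:,::-1])
a=cv2.imread("pics/scene2.png")[190:300,270:370];b=cv2.imread("pics/side2.png")[165:305,285:385]
a=cv2.resize(a,None,fx=4,fy=4,interpolation=2);b=cv2.resize(b,None,fx=4,fy=4,interpolation=2)
o=np.zeros((560,800,3),np.uint8);o[:440,:400]=a;o[:,400:]=b;cv2.imwrite("pics/crop2.png",o)
E
```

```text
time_s: 5.57
ee_pos: [523.8, -72.1, 301.3]
ee_rot: [179.9, 0.0, 128.8]
force: [3.4, 2.1, -2.4]
gripper_width: 90.8
gripper_force: 1.7
time_s: 5.98
ee_pos: [476.7, -110.1, 293.0]
ee_rot: [180.0, 0.0, 128.8]
force: [1.8, 2.2, -1.2]
gripper_width: 91.2
gripper_force: 1.4
t 5.98 at [ 476.7 -110.1  293. ] [180.    0.  128.8] shift x 0.0004 y 0.1105 z -0.0070 yaw 0.003 len 111
```

View pics/w2.png

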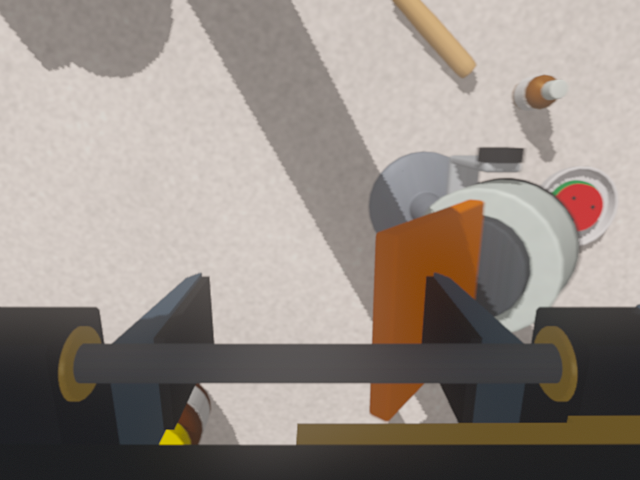

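View pics/crop2.png

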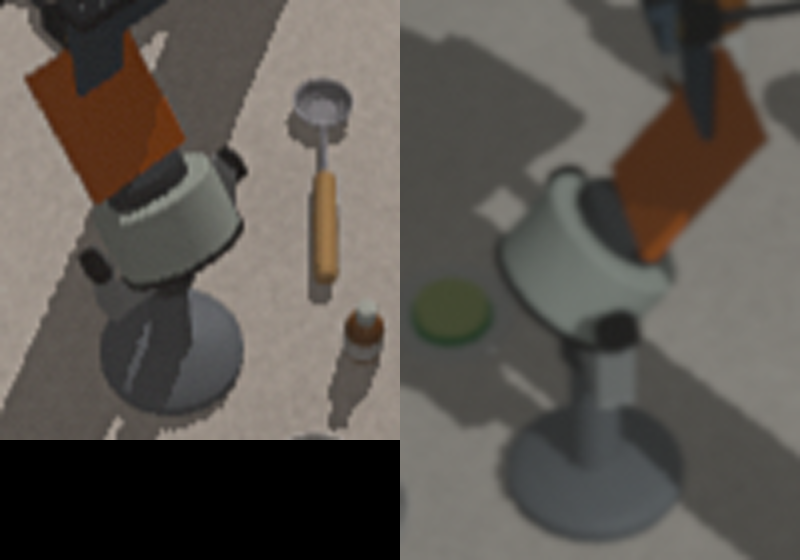

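The plate sits flat under the inner finger and aligned with the tool. Contact geometry gives a tilt of about 38.9°, so about 4° more is needed. Scene knobs are at crop (97,265) and (232,165).

```bash
python3 -m crank '[{"grip":0.0912,"x":0,"y":-0.003,"z":0.002,"yaw":0},{"grip":0.0912,"x":0,"y":-0.006,"z":0.0045,"yaw":0},{"grip":0.0912,"x":0,"y":-0.006,"z":0.0045,"yaw":0},{"grip":0.0912,"x":0,"y":-0.006,"z":0.0045,"yaw":0},{"grip":0.0912,"x":0,"y":-0.006,"z":0.0045,"yaw":0}]'; python3 -m crank '[{"grip":0.0912,"x":0,"y":0.008,"z":-0.01,"yaw":0},{"grip":0.0912,"x":0,"y":0.015,"z":-0.04,"yaw":0},{"grip":0.0912,"x":0,"y":0.015,"z":-0.08,"yaw":0},{"grip":0.0912,"x":0,"y":0.015,"z":-0.12,"yaw":0},{"grip":0.0912,"x":0,"y":0.015,"z":-0.14,"yaw":0}]';python3 -m crank '[{"grip":0.0912,"x":-0.02,"y":-0.03,"z":0,"yaw":0},{"grip":0.0912,"x":-0.04,"y":-0.06,"z":0,"yaw":0},{"grip":0.0912,"x":-0.07,"y":-0.08,"z":0,"yaw":0},{"grip":0.0912,"x":-0.07,"y":-0.08,"z":0,"yaw":0},{"grip":0.0912,"x":-0.07,"y":-0.08,"z":0,"yaw":0}]'; python3 - <<'E'
from h import *
for n in("wrist","scene","side"):
    np.save(f"{n}3c.npy",camera_model(n),allow_pickle=True); cv2.imwrite(f"pics/{n}3.png",grab_frame(n)[:,:,::-1])
a=cv2.imread("pics/scene3.png")[190:300,270:370];b=cv2.imread("pics/side3.png")[165:305,285:385]
a=cv2.resize(a,None,fx=4,fy=4,interpolation=2);b=cv2.resize(b,None,fx=4,fy=4,interpolation=2)
o=np.zeros((560,800,3),np.uint8);o[:440,:400]=a;o[:,400:]=b;cv2.imwrite("pics/crop3.png",o)
E
```

```text
time_s: 6.55
ee_pos: [472.8, -113.2, 288.4]
ee_rot: [-180.0, -0.0, 128.8]
force: [0.7, 0.2, 0.4]
gripper_width: 91.5
gripper_force: 0.2
time_s: 6.97
ee_pos: [485.3, -103.7, 433.0]
ee_rot: [179.8, 0.3, 128.8]
force: [0.1, 0.5, -0.0]
gripper_width: 91.1
gripper_force: 0.0
time_s: 7.38
ee_pos: [465.9, -209.6, 427.7]
ee_rot: [-179.9, -0.1, 128.6]
force: [-0.8, -0.1, -0.5]
gripper_width: 91.3
gripper_force: 0.0
```

View pics/crop3.png

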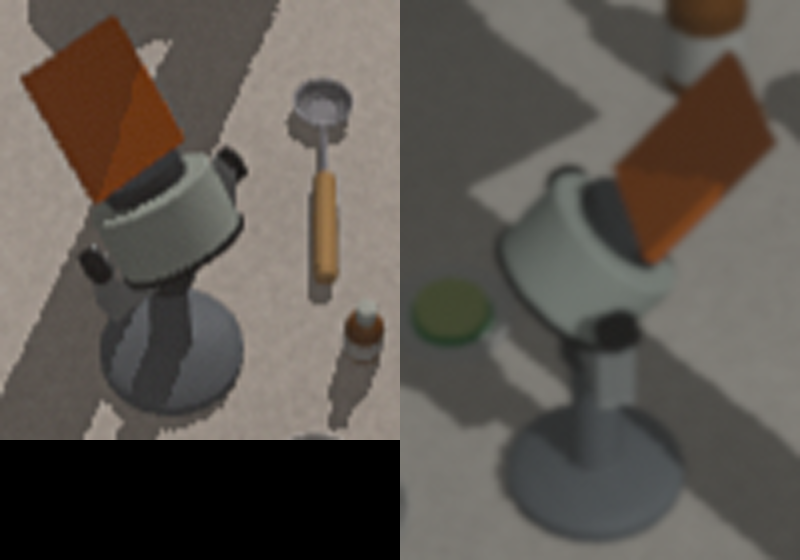

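View pics/wrist3.png

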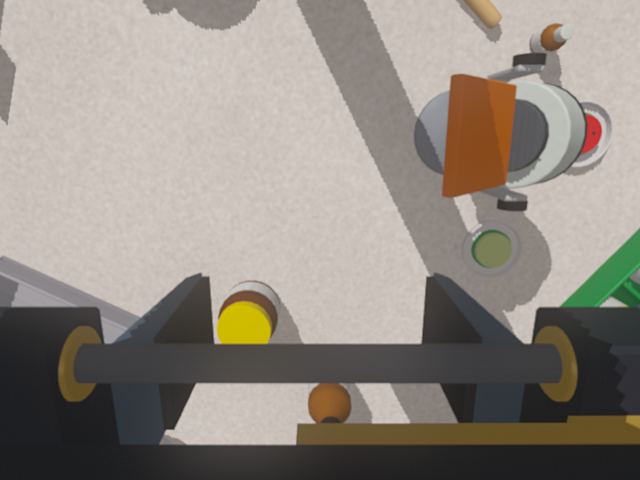

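Both crops show the released head tilted toward the melon. The plate's top corners are at scene (22,80) and (115,17), side (733,52) and (776,140), and wrist (453,75) and (443,195). The dishes and vial are untouched. Next I'll check the aim.

```bash
python3 - <<'E'
from h import *
np.set_printoptions(precision=1,suppress=True)
c=np.load("wrist3c.npy",allow_pickle=True).item()
S=lambda u,v:(u/4+270-.4,v/4+190-.4)
D=lambda u,v:((u-400)/4+285-.4,v/4+165-.4)
k1=plane("wrist",(529,60),187,c);k2=plane("wrist",(512,204),187,c);s1=plane("scene",S(232,165),187);s2=plane("scene",S(97,265),187)
for a,b in((k1,k2),(s1,s2)): print("knobs",a,b,"mid",(a+b)/2,"az",np.degrees(np.arctan2(a[1]-b[1],a[0]-b[0]))-90)
L=[ray("scene",S(22,80)),ray("side",D(733,52)),ray("wrist",(443,195),c)]
Rr=[ray("scene",S(115,17)),ray("side",D(776,140)),ray("wrist",(453,75),c)]
P=np.array([561.8,-41.2,187]);M=np.array([685,56.5,18])
for idx in([0,1],[0,2],[0,1,2]):
    l,e=tri([L[i] for i in idx]);r,e2=tri([Rr[i] for i in idx])
    m=(l+r)/2-P
    print(idx,l,r,np.round(e+e2,1),"w",np.linalg.norm(l-r),"len",np.linalg.norm(m),"az from width",np.degrees(np.arctan2(r[1]-l[1],r[0]-l[0]))-90,"az",np.degrees(np.arctan2(-m[1],-m[0])),"raw tilt",np.degrees(np.arctan2(np.hypot(*m[:2]),m[2])),"+2.1 if upper face")
d=M-P;print("want az",np.degrees(np.arctan2(d[1],d[0])),"tilt",np.degrees(np.arctan2(np.hypot(*d[:2]),-d[2])))
E
```

```text
knobs [523.2   8.1 187. ] [601.1 -88.7 187. ] mid [562.2 -40.3 187. ] az 38.833530683475516
knobs [523.4   6.6 187. ] [599.6 -89.7 187. ] mid [561.5 -41.5 187. ] az 38.384621162303034
[0, 1] [ 517.9 -129.6  286.4] [467.6 -68.  286.9] [0.5 0.5 0.8 0.8] w 79.47063490663217 len 134.22958731987055 az from width 39.25496796510009 az 39.81948101066015 raw tilt 42.06475346191224 +2.1 if upper face
[0, 2] [ 514.3 -129.7  282.7] [465.3 -67.6 283.3] [0.5 0.5 0.1 0.1] w 79.06671320411677 len 133.03867035043393 az from width 38.23874774573508 az 38.59451131324467 raw tilt 43.837111354138884 +2.1 if upper face
[0, 1, 2] [ 516.  -129.6  285.1] [466.4 -68.3 286.1] [0.5 2.4 2.5 1.3 1.4 1.6] w 78.89576266249485 len 134.29892122587574 az from width 38.952420395746 az 39.285375814116996 raw tilt 42.752911954571886 +2.1 if upper face
want az 38.41510190338163 tilt 42.935035310984276
```

Swivel reads 38.4–39° (38.4° wanted). Tilt is 42.6° from the contact geometry and about 43–44° from the images (42.9° wanted), which is within the roughly 3.7° tolerance.

```bash
python3 -c "
from workcell import *
print(job_done())"
```

```text
the job is handed in; nothing more can be done
None
```

I aimed the lamp at the red melon slice, let go of it and handed the job in after about 7.5 s of robot time. My last measurements put the aim about 0.5° off in swivel and 1–2° off in tilt (about 3.7° allowed), and the verdict was not shown.

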